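Fit the key on the specimen clamp and clamp the sawn stone

TASK

Take the clamp key with the wide socket and push it straight down onto the square drive of the specimen clamp until its spring ball has clicked and the key sits fully home, without ramming it. Then turn the key clockwise (seen from above) until the stone is held snugly between both jaws, without crushing it, and let go, leaving the key on the drive and the other key, the bottle and the bowl where they are.

Things in the scene. Friction and masses are not known exactly. Their poses are not given: they have to be found in the camera images.
- key_grip (a point): Centre of the flat grip of the wanted steel key, standing upright on its socket mouth. Key 76 mm tall: round socket 40 mm across and 30 mm high, neck 24 mm across, and on top an upright flat grip 64 mm long (key's x), 14 mm thick (y), 36 mm high. This point is 58 mm above the mouth on the upright axis. Mass about 0.32 kg, centre of mass about 30 mm above the mouth
- key_mouth (a point): Centre of the open lower end of the same key's socket; same axes. The hole is square, 21.4 mm across, 26 mm deep, sides parallel to the key's x and y, mouth chamfered 1.8 mm; it fits the drive in any of four quarter-turn positions
- slim_key_grip (a point): Grip centre of another, unwanted key with the same grip but a slimmer socket, only 26 mm across; it does not fit. The two keys stand in either of two places. It stays where it is
- drive_seat (a point): Foot of the clamp's upright square steel drive, on its axis, 60 mm above the bench, level with the top of the ring round it. The drive is 20 mm square and rises 20 mm above this point (top edges chamfered 1.5 mm); its faces are parallel to this point's x and y, which turn with it. It stands on a grey housing 70 by 80 mm, 56 mm high; the jaws beyond are 54 mm high
- spindle (a joint): Angle of the drive, rad: 0 open, as at the start; grows clockwise seen from above, to a stop at 1.55; stays where left. Free turning takes about 0.2 N m (sensed 0.1 to 0.3). A cam moves the front jaw 10 mm per rad. The stone meets the back pad at 0.25 to 1.15 rad; torque then rises about 2.6 N m per rad (0.01 per newton on the stone): 0.1 to 0.25 above free is snug. Key play up to 0.1 rad
- clamp: The specimen clamp, fixed to the bench: steel base 240 mm along x, 110 mm along y, 14 mm thick; origin at the centre of its underside. On x: drive axis at -75 mm, front jaw face at -12 mm (open), then the stone, then the back jaw, a fixed steel block faced with a springy rubber pad; the pad's face is set anywhere between +35 and +43 mm, so the closing gap must be found by feel
- jaw: Front jaw of the clamp, a steel block 16 mm thick (x, origin at its middle), 80 mm wide, 40 mm high, origin at its underside 14 mm above the bench; slides along the clamp's x when the drive turns
- thrust_ring: The steel ring round the foot of the drive, 48 mm across, 4 mm thick; origin on its axis at its underside, 56 mm above the bench. The key is fully home when its mouth rests on this ring. Pressing the key on it with more than 35 N is ramming
- specimen_mid (a point): Middle of the sawn sandstone specimen, 44 mm thick between its two sawn sides (its x), about 60 mm wide, 54 mm high, standing loose on the clamp's base between the jaws, touching neither firmly; the point is 24 mm above its underside. It bears 45 N at most
- ink_bottle: Black bottle with a brown cap, 52 mm across, 85 mm high; origin at the centre of its underside. Leave it alone
- dish: Small white bowl, 76 mm across, 35 mm high; origin at the centre of its underside. Leave it alone
- ball_mid (a point): Centre of the spring ball (10 mm across) in the drive's +x face, 10 mm above the drive's foot, standing out 2.4 mm. It starts to resist when the socket mouth is about 13 mm above the ring, takes about 6 to 22 N of downward push to pass, and clicks out into a groove in the socket when the mouth is about 4 to 2 mm above the ring

How it is judged:
On the way, in this order (a step that is already met when the one before it is completed fails the run):
1. the wide key is pushed fully home on the square drive, past the click, before the drive is turned (z of key_mouth in the frame of drive_seat below 0.0015 m and horizontal distance between key_mouth and drive_seat below 0.003 m and angle between the z axis of key_mouth and the z axis of drive_seat, either way round below 0.08 rad and value of joint spindle below 0.3 rad), for 0.2 s.
2. the drive is turned until the stone is gripped between the jaws (contact force between specimen and jaw above 6 N), for 0.2 s.
At the end, for the whole second after the job is handed in: The wide key stands on the drive, its mouth within 1.5 mm of the ring, within 3 mm of the drive's axis and upright within 0.08 rad, released and at rest; the stone stands upright (within 0.1 rad), gripped between the jaws, the front jaw pressing on it with more than 6 N (z of key_mouth in the frame of drive_seat below 0.0015 m and horizontal distance between key_mouth and drive_seat below 0.003 m and angle between the z axis of key_mouth and the z axis of drive_seat, either way round below 0.08 rad and contact force between specimen and jaw above 6 N and angle between specimen_mid's own z axis and vertical below 0.1 rad and angular speed of key below 0.1 rad/s and linear speed of key below 0.02 m/s); the robot touches nothing.
It fails at once if the key is rammed on the ring (more than 35 N) (contact force between key and thrust_ring above 35 N).
It fails at once if the stone is crushed (more than 45 N) (contact force between specimen and jaw above 45 N).
It fails at once if the slim key, the bottle or the bowl is moved more than 20 mm (distance of any of slim_key_grip, ink_bottle, dish from where it was at the start of the episode above 0.02 m).
It also fails if it takes over 72 s, if anything falls off the work surface, if the arm or the gripper's body presses on something with over 40 N, if the wrist force passes 120 N, or if a joint passes its speed limit or range.

ROBOT

A 6-joint arm with a two-finger parallel gripper is mounted at the origin on the work surface. World frame = base frame: x ahead of the robot, y to its left, z up, the work surface at z = 0. Lengths are in m, angles in rad, forces in N, time in s.
With the tool pointing down it reaches from about 0.275 to 0.75 m from the base axis. Payload 10.2 kg.
Tool frame: the origin (TCP) lies at the very end of the fingers, on their centre line; the grasp point (between the pads) lies 19 mm behind it; z points along the fingers, y is the line along which they close (so a half turn about z gives the same grasp; the last joint's range is limited). The gripper opens to 85 mm and grips with 20 to 120 N. Pads are 22 mm wide; open, the fingers measure 114 mm over their backs; the gripper's body (76 mm by 85 mm) begins 54 mm behind the grasp point. The pads swing forward as they close: fully open they stand 13 mm farther back than shut.
Start: joints at [-1.516, 0.313, 1.498, -0, 1.331, -0.223], TCP at [0.144, -0.505, 0.231] pointing down, gripper open.
Joint ranges: [-2.94, 2.94], [-0.97, 2.17], [0.19, 2.56], [-1.23, 4.37], [0.02, 3.11], [-2.88, 2.88]. Speed limits (rad/s): [2.39, 2.39, 3.01, 3.14, 3.14, 3.14].

INTERFACE

Orientations are given as a rotation vector (axis times angle).
In Python, from plant import read_state, camera, calibration, job gives the robot as it stands.
- The arm moves only by the shell command python3 -m jog 'ROWS' [FORCE]. ROWS is JSON, a list of rows, each a list of 7 numbers: the shift along the world's x, y, z in mm, then the turn, a rotation vector about the world's x, y, z in degrees, then the closure in counts, from 0 (fully open) to 255 (shut). A call has 1 to 12 rows; each row shifts and turns the commanded pose from where the row before left it; what a row does not reach is not made up. A row lasts 1/8 s, in which the tool goes at most 62.5 mm and 10.7 degrees, less where a joint would pass 70% of its speed; a pose out of reach is approached as far as the arm can. A call with a gripper value outside its range is refused whole. The fingers move at their own pace and stop on an object; FORCE is the grip in N (left out, the last holds). Time passes only in rows, so rows that do not move let the fingers close. It gives the time, the measured TCP pose, the force, the opening and the grip force at its end, in the units of the state.
- read_state(): the state, without advancing time (a new reading comes with each control period).
- camera(name): name is "scene" or "top"; returns the picture (384x512x3 uint8, red, green, blue); there is no depth.
- calibration(name): a dict with "mtx" (3x3 intrinsics, pixels), "eye" and "rotation" of the camera in the world. Camera axes: x right, y down, z forward; pixel columns grow to the right and rows downward; lengths in m; the calibration is good to about 2 mm. A picture is of the moment at which its call begins. calibration takes no time and is no camera call.
- job.hand_in(): hands the job in; it is judged then, once.
The state is a dict: "time": time; "q": joint angles; "qvel": joint speeds; "effort": joint torques, N m; "tool_pos": TCP position; "tcp_rot": TCP orientation; "ft_force": force on the tool from outside, world axes, zero at the start; "wrist_torque": the same for the moment, N m; "finger_gap": finger opening in m; "grasp_force": force on a finger pad.
Only numpy, scipy, OpenCV 4.12 (cv2) and the standard library are available. Lean on these libraries where they do the work, as an engineer would, in place of code of your own. Each camera call takes 0.05 s, during which the arm holds its last target. There are 200 camera calls.

## Working session

There is one attempt and no reset: what is moved stays moved. The work goes in short steps, Python scripts to look and compute and a shell command to move; the robot and the scene stay as the last step left them, time stands still between calls to the robot, and variables do not carry over. Pictures are saved under pics/ and viewed, at most 10 in all, crops included, and the job is handed in when it is done.

```bash
mkdir -p pics; ls; python3 - <<'E'
from plant import *
import cv2,numpy as np
for n in ("scene","top"):
    cv2.imwrite(f"pics/{n}0.png",camera(n)[:,:,::-1]); c=calibration(n); print(n,{k:np.round(v,4).tolist() for k,v in c.items()})
print(read_state())
E
```

```text
pics
scene {'mtx': [[346.4828, 0.0, 253.2116], [0.0, 346.4828, 190.6933], [0.0, 0.0, 1.0]], 'eye': [1.068, -0.0081, 0.6796], 'rotation': [-1.7775, -1.8406, 0.681]}
top {'mtx': [[365.4315, 0.0, 260.5674], [0.0, 365.4315, 194.3109], [0.0, 0.0, 1.0]], 'eye': [0.4401, -0.0263, 0.7793], 'rotation': [-2.0733, 2.155, -0.2174]}
{'time': 0.1, 'q': array([-1.51642858e+00,  3.13405352e-01,  1.49832874e+00, -2.95737410e-05,
        1.33101216e+00, -2.23400768e-01]), 'qvel': array([ 1.41570076e-03, -5.74168237e-04, -2.02988248e-03, -7.85950212e-05,
       -2.38198045e-05,  2.14327994e-04]), 'effort': array([ 1.66720551e-03, -4.12906301e+01, -2.60143876e+01, -2.71070776e-04,
        3.04493740e-03,  4.99513519e-06]), 'tool_pos': array([ 0.14392876, -0.50465488,  0.23079871]), 'tcp_rot': array([-3.11020014e+00, -4.34767915e-01, -1.07970624e-04]), 'ft_force': array([-0.33652855,  0.03697135, -0.24297899]), 'wrist_torque': array([ 0.00689698, -0.01315219, -0.01992324]), 'grasp_force': 0.0, 'finger_gap': 0.08574483725008179}
```

View pics/top0.png

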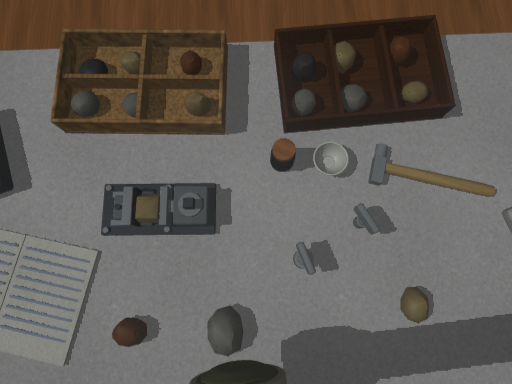

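View pics/scene0.png

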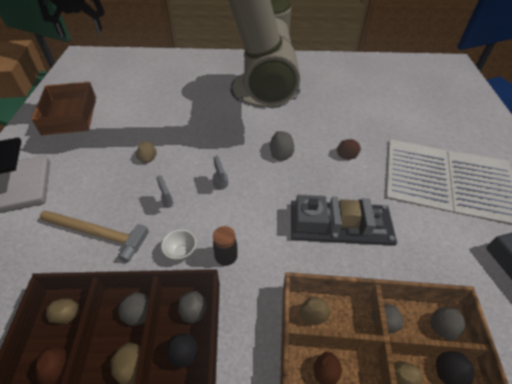

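The top view shows the keys at about (305,258) and (366,218) and the clamp drive at (189,204). The bottle is at (284,155) and the bowl at (331,160). In the scene view the keys are at (220,172) and (165,192). Next I'll enlarge the keys and the drive.

```bash
python3 - <<'E'
import cv2,numpy as np
t=cv2.imread("pics/top0.png");s=cv2.imread("pics/scene0.png")
def c(im,x,y,w,h,W,H): return cv2.resize(im[y:y+h,x:x+w],(W,H),interpolation=cv2.INTER_CUBIC)
a=np.hstack([c(t,285,195,100,75,400,300),c(t,145,170,100,75,400,300)])
b=np.hstack([c(s,145,145,100,75,400,300),c(s,280,180,100,75,400,300)])
cv2.imwrite("pics/z.png",cv2.convertScaleAbs(np.vstack([a,b]),alpha=1.6))
E
```

```text
(no output)
```

View pics/z.png

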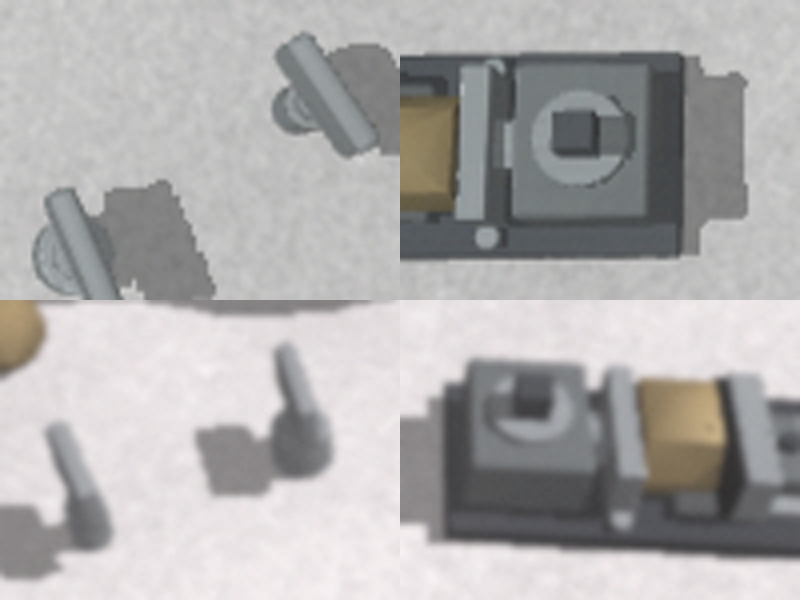

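The wide key is the nearer one, at top (305,258); its socket is visibly wider. I'll zoom in for precise points.

```bash
cat > h.py <<'E'
import numpy as np,cv2
from plant import *
def px(n,u,v,z):
    c=calibration(n);R=cv2.Rodrigues(np.array(c["rotation"],float))[0]
    d=R@np.linalg.inv(c["mtx"])@np.array([u,v,1.]);e=np.array(c["eye"]);return e+d*(z-e[2])/d[2]
def proj(n,p):
    c=calibration(n);R=cv2.Rodrigues(np.array(c["rotation"],float))[0]
    q=np.array(c["mtx"])@R.T@(np.array(p)-c["eye"]);return q[:2]/q[2]
def crop(im,x,y,w,h,k): return cv2.resize(im[y:y+h,x:x+w],None,fx=k,fy=k,interpolation=cv2.INTER_CUBIC)
E
python3 - <<'E'
from h import *
print(px("top",306,257,.076),px("top",189,203,.08))
t=cv2.imread("pics/top0.png")
a=np.hstack([crop(t,285,235,40,45,10),crop(t,170,183,40,45,10)])
a=cv2.convertScaleAbs(a,alpha=1.6)
for i in range(0,800,50): cv2.line(a,(i,0),(i,6),(0,0,255),1)
for i in range(0,450,50): cv2.line(a,(0,i),(6,i),(0,0,255),1)
cv2.imwrite("pics/z2.png",a)
E
```

```text
[ 0.46075657 -0.11136511  0.076     ] [0.57282706 0.10993109 0.08      ]
```

View pics/z2.png

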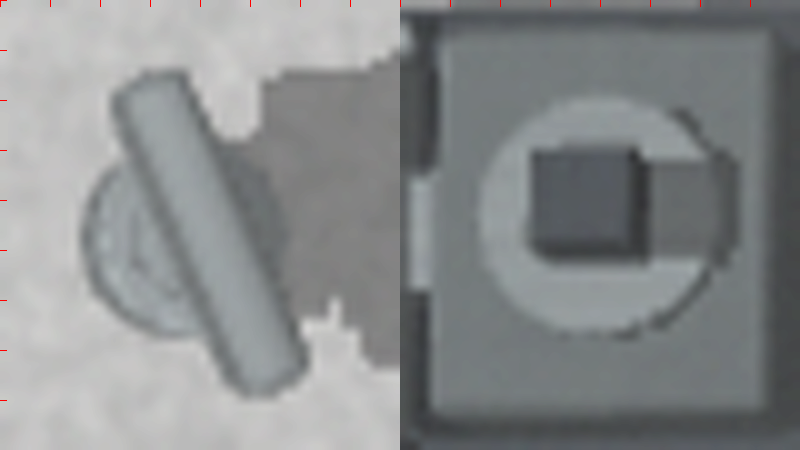

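```bash
python3 - <<'E'
from h import *
t=cv2.imread("pics/top0.png").max(2).astype(int)
U=np.arange(112,208)
up=[];lo=[]
for u in U:
    m=np.where(t[175:245,u]<75)[0]+175; up.append(m.min());lo.append(m.max()+1)
for e in (up,lo):
    k=cv2.fitLine(np.array([*zip(U,e)],np.float32),cv2.DIST_HUBER,0,.01,.01).ravel()
    a,b=[px("top",u,k[3]+k[1]/k[0]*(u-k[2])-.5,.014) for u in(112,208)]
    d=a-b;print("base edge",a[:2],b[:2],"dir deg",np.degrees(np.arctan2(d[1],d[0])))
print("drive top",px("top",187.75,203.05,.08),"ring",px("top",189.4,204.2,.06))
print("grip",px("top",305.55,257.7,.076),"socket",px("top",303.05,258.35,.03))
f=lambda x,y:px("top",285+(x+.5)/10-.5,235+(y+.5)/10-.5,.076)
a,b=f(155,75),f(265,388);d=a-b;print("grip ends",a,b,np.linalg.norm(d),np.degrees(np.arctan2(d[1],d[0])))
s=read_state();R=cv2.Rodrigues(s["tcp_rot"])[0];print(R.round(3))
# scene check
for p in ([.4607,-.1114,.076],[.5728,.1099,.08]):print(proj("scene",p))
print("slim",px("top",367,218,.076),"bottle",px("top",284,150,.085),"bowl",px("top",331,160,.035))
E
```

```text
base edge [0.6345262  0.28869469] [0.62644706 0.08195452] dir deg 87.76209313048625
base edge [0.52456153 0.2838716 ] [0.51679343 0.08296901] dir deg 87.7857048185834
drive top [0.57282276 0.11236254 0.08      ] ring [0.57415041 0.11302543 0.06      ]
grip [ 0.45948237 -0.11042944  0.076     ] socket [ 0.45965007 -0.11080339  0.03      ]
grip ends [ 0.48934996 -0.10178624  0.076     ] [ 0.4301233  -0.11892549  0.076     ] 0.06165671772473646 16.13959651829529
[[ 0.962  0.274 -0.   ]
 [ 0.274 -0.962  0.001]
 [ 0.    -0.001 -1.   ]]
[218.3807018  163.61003726]
[311.97743755 200.28100409]
slim [ 0.53060794 -0.23416507  0.076     ] bottle [ 0.67176177 -0.07988572  0.085     ] bowl [ 0.66235008 -0.18213573  0.035     ]
```

Both cross-checks agree: drive top vs ring, and grip vs socket, and the base measures 110 mm wide.
- **Drive:** about (0.573, 0.1127), with faces at 87.8°.
- **Key:** about (0.4596, -0.1106), with its x axis at 16°. The tool already has this yaw.

Moving now.

```bash
python3 -m jog '[[31,39,0,0,0,0,0],[31,39,0,0,0,0,0],[31,39,0,0,0,0,0],[31,39,0,0,0,0,0],[31,39,0,0,0,0,0],[31,39,0,0,0,0,0],[31,39,0,0,0,0,0],[31,39,0,0,0,0,0],[31,39,-20,0,0,0,0],[31,39,-20,0,0,0,0],[0,0,-20,0,0,0,0],[0,0,0,0,0,0,0]]' 40
```

```text
time: 1.6
tool_pos: [0.4534, -0.1142, 0.1701]
tcp_rot: [-3.109, -0.436, 0.004]
ft_force: [-0.5, -0.2, 0.9]
finger_gap: 0.0854
grasp_force: 0.0
```

```bash
python3 -m jog '[[6,3.5,-20,0,0,0,0],[0,0,-30,0,0,0,0],[0,0,-30,0,0,0,0],[0,0,-25,0,0,0,0],[0,0,-19,0,0,0,0],[0,0,0,0,0,0,0],[0,0,0,0,0,0,120],[0,0,0,0,0,0,170],[0,0,0,0,0,0,200],[0,0,0,0,0,0,215]]' 40; python3 -m jog '[[0,0,0,0,0,0,235],[0,0,0,0,0,0,255],[0,0,0,0,0,0,255],[0,0,0,0,0,0,255]]'; python3 - <<'E'
from h import *
a=np.hstack([crop(camera("top")[:,:,::-1],260,200,100,100,4),crop(camera("scene")[:,:,::-1],170,110,100,100,4)])
cv2.imwrite("pics/g.png",a)
E
```

```text
time: 2.85
tool_pos: [0.4601, -0.1114, 0.0476]
tcp_rot: [3.111, 0.435, 0.001]
ft_force: [-0.4, 0.7, 2.4]
finger_gap: 0.014
grasp_force: 4.0
time: 3.35
tool_pos: [0.4601, -0.1114, 0.0476]
tcp_rot: [3.111, 0.435, 0.001]
ft_force: [-0.6, 1.6, 5.2]
finger_gap: 0.0132
grasp_force: 39.7
```

View pics/g.png

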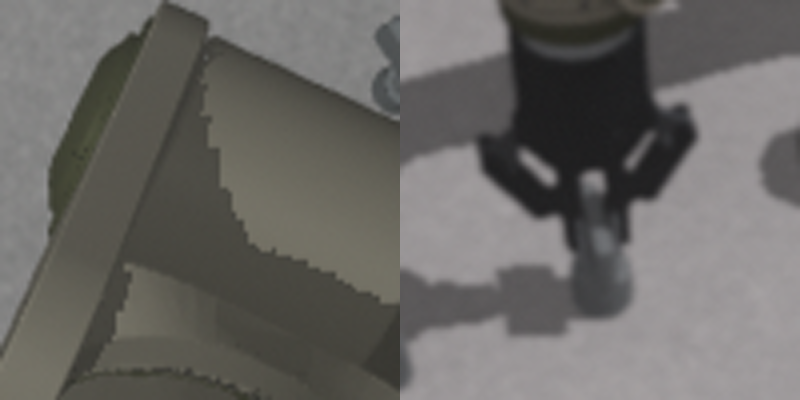

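The scene crop shows the key upright and centred between the fingers. Next: lift, carry to the drive and yaw by +71.7°.

```bash
python3 -m jog '[[0,0,0,0,0,0,255],[0,0,10,0,0,0,255],[0,0,30,0,0,0,255],[0,0,40,0,0,0,255],[0,0,38,0,0,0,255],[15,30,0,0,0,9,255],[18,36,0,0,0,9,255],[18,36,0,0,0,9,255],[18,36,0,0,0,9,255],[18,36,0,0,0,9,255],[16,32,0,0,0,9,255],[10,18,0,0,0,9,255]]' 80; python3 -m jog '[[0,0,0,0,0,8.7,255],[0,0,0,0,0,0,255],[0,0,0,0,0,0,255],[0,0,0,0,0,0,255]]'; python3 - <<'E'
from h import *
s=read_state();R=cv2.Rodrigues(s["tcp_rot"])[0];print(s["tool_pos"],R.round(4).tolist(),np.degrees(np.arctan2(R[1,0],R[0,0])),s["q"],s["wrist_torque"])
a=np.hstack([crop(camera("top")[:,:,::-1],130,150,100,100,4),crop(camera("scene")[:,:,::-1],270,130,100,100,4)])
cv2.imwrite("pics/d.png",a)
E
```

```text
time: 4.95
tool_pos: [0.5729, 0.1142, 0.1649]
tcp_rot: [-2.418, -2.004, 0.001]
ft_force: [-0.2, -0.1, -4.3]
finger_gap: 0.0126
grasp_force: 78.4
time: 5.45
tool_pos: [0.5729, 0.1124, 0.1653]
tcp_rot: [-2.269, -2.172, 0.0]
ft_force: [0.2, 1.2, -4.1]
finger_gap: 0.0127
grasp_force: 78.6
[0.57286204 0.11239061 0.16534971] [[0.0436, 0.999, -0.0002], [0.999, -0.0436, -0.0], [-0.0, -0.0002, -1.0]] 87.49879676606874 [-6.82654616e-03  4.96557857e-01  1.40655257e+00 -5.66306261e-06
  1.23864316e+00  3.68295335e-02] [ 0.04725513 -0.00699853  0.03022518]
```

View pics/d.png

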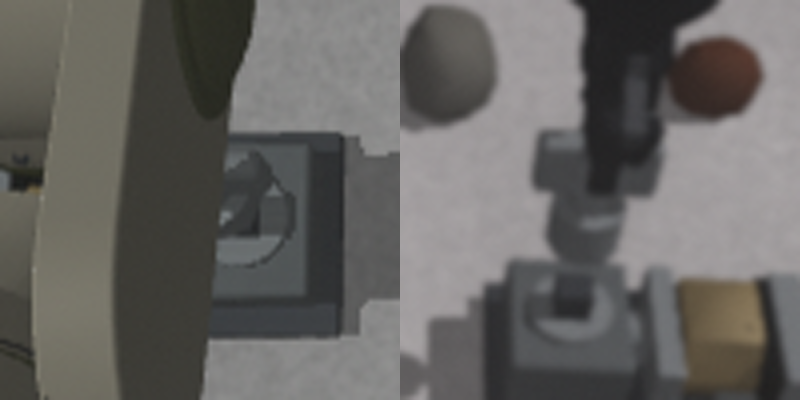

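```bash
python3 - <<'E'
from h import *
for p in ([.5729,.1124,.1177],[.5729,.1124,.1477],[.5729,.1124,.08],[.573,.1127,.08],[.5729,.1126,.1937]):
    u=proj("scene",p);print(p,u,(u-[270,130]+.0)*4+[400,0])
im=camera("scene")[:,:,::-1]
cv2.imwrite("pics/d2.png",cv2.convertScaleAbs(crop(im,296,155,50,60,10),alpha=1.8))
E
```

```text
[0.5729, 0.1124, 0.1177] [315.47137648 189.26685835] [581.8855059 237.0674334]
[0.5729, 0.1124, 0.1477] [317.49074881 179.82569274] [589.96299525 199.30277094]
[0.5729, 0.1124, 0.08] [313.10130755 200.34763471] [572.40523019 281.39053883]
[0.573, 0.1127, 0.08] [313.23934815 200.38607855] [572.95739261 281.54431419]
[0.5729, 0.1126, 0.1937] [320.94620748 164.14464694] [603.78482993 136.57858774]
```

View pics/d2.png

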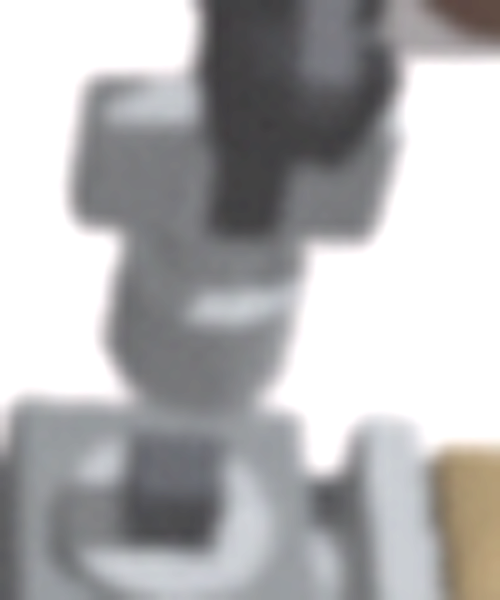

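The scene view agrees with the key on the axis to within about 0.5 mm (mouth u≈315.5, predicted 315.5). Descending slowly.

```bash
python3 -m jog '[[0.2,0.4,-10,0,0,0.3,255],[0,0,-15,0,0,0,255],[0,0,-8,0,0,0,255],[0,0,-2,0,0,0,255],[0,0,0,0,0,0,255]]'; python3 -m jog '[[0,0,-1,0,0,0,255],[0,0,-1,0,0,0,255],[0,0,-1,0,0,0,255],[0,0,0,0,0,0,255]]';python3 -m jog '[[0,0,-1,0,0,0,255],[0,0,-1,0,0,0,255],[0,0,0,0,0,0,255]]'
```

```text
time: 6.22
tool_pos: [0.5733, 0.113, 0.1303]
tcp_rot: [2.261, 2.181, 0.0]
ft_force: [0.3, -0.5, -3.4]
finger_gap: 0.0127
grasp_force: 78.5
time: 6.72
tool_pos: [0.5731, 0.113, 0.1273]
tcp_rot: [-2.261, -2.181, 0.0]
ft_force: [-0.4, -0.7, -4.3]
finger_gap: 0.0127
grasp_force: 78.5
time: 7.1
tool_pos: [0.5731, 0.113, 0.1252]
tcp_rot: [-2.261, -2.181, 0.0]
ft_force: [0.2, 0.5, -3.9]
finger_gap: 0.0131
grasp_force: 78.5
```

```bash
for i in 1; do python3 -m jog '[[0,0,-1,0,0,0,255],[0,0,-1,0,0,0,255],[0,0,0,0,0,0,255]]'; python3 -m jog '[[0,0,-1,0,0,0,255],[0,0,-1,0,0,0,255],[0,0,0,0,0,0,255]]'; python3 -m jog '[[0,0,-1,0,0,0,255],[0,0,0,0,0,0,255]]';  done
```

```text
time: 7.48
tool_pos: [0.5732, 0.1133, 0.1232]
tcp_rot: [-2.261, -2.181, -0.001]
ft_force: [0.5, 2.5, -4.1]
finger_gap: 0.0131
grasp_force: 78.5
time: 7.85
tool_pos: [0.5732, 0.1132, 0.1212]
tcp_rot: [-2.261, -2.18, -0.001]
ft_force: [1.6, 3.5, -4.9]
finger_gap: 0.0132
grasp_force: 78.4
time: 8.1
tool_pos: [0.5732, 0.1132, 0.1203]
tcp_rot: [-2.261, -2.181, -0.0]
ft_force: [1.2, 3.4, -3.5]
finger_gap: 0.0124
grasp_force: 78.6
```

```bash
python3 -m jog '[[0.2,0.3,-1,0,0,0,255],[0,0,-1,0,0,0,255],[0,0,0,0,0,0,255]]'; python3 -m jog '[[0,0,-1,0,0,0,255],[0,0,-1,0,0,0,255],[0,0,0,0,0,0,255]]'; python3 -m jog '[[0,0,-1,0,0,0,255],[0,0,0,0,0,0,255]]'
```

```text
time: 8.48
tool_pos: [0.5736, 0.1138, 0.1184]
tcp_rot: [-2.261, -2.18, -0.002]
ft_force: [1.8, 5.7, -1.2]
finger_gap: 0.0124
grasp_force: 78.9
time: 8.85
tool_pos: [0.5736, 0.1142, 0.1164]
tcp_rot: [-2.261, -2.18, -0.003]
ft_force: [2.4, 9.0, -2.0]
finger_gap: 0.0125
grasp_force: 78.8
time: 9.1
tool_pos: [0.5737, 0.1143, 0.1157]
tcp_rot: [-2.261, -2.18, -0.004]
ft_force: [1.2, 8.7, 0.6]
finger_gap: 0.0127
grasp_force: 79.2
```

```bash
python3 -m jog '[[0,0.4,-1,0,0,0,255],[0,0,-1,0,0,0,255],[0,0,0,0,0,0,255]]'; python3 -m jog '[[0,0,-1,0,0,0,255],[0,0,0,0,0,0,255]]'; python3 -m jog '[[0,0,-1,0,0,0,255],[0,0,0,0,0,0,255]]'
```

```text
time: 9.48
tool_pos: [0.5732, 0.1144, 0.1124]
tcp_rot: [-2.261, -2.18, -0.001]
ft_force: [3.2, 7.2, -8.7]
finger_gap: 0.0129
grasp_force: 78.0
time: 9.72
tool_pos: [0.5732, 0.1142, 0.1114]
tcp_rot: [-2.261, -2.18, -0.0]
ft_force: [2.9, 6.7, -8.2]
finger_gap: 0.0131
grasp_force: 78.3
time: 9.98
tool_pos: [0.5732, 0.1138, 0.1104]
tcp_rot: [-2.261, -2.18, 0.001]
ft_force: [2.8, 4.6, -8.5]
finger_gap: 0.0123
grasp_force: 78.2
```

The ball has clicked: Fz jumped down at TCP z≈0.113. Half-millimetre steps from here until it rests on the ring.

```bash
python3 -m jog '[[0,0,-0.5,0,0,0,255],[0,0,-0.5,0,0,0,255],[0,0,0,0,0,0,255]]'; python3 -m jog '[[0,0,-0.5,0,0,0,255],[0,0,0,0,0,0,255]]'; python3 -m jog '[[0,0,-0.5,0,0,0,255],[0,0,0,0,0,0,255]]'
```

```text
time: 10.35
tool_pos: [0.5732, 0.1137, 0.1099]
tcp_rot: [-2.261, -2.18, 0.001]
ft_force: [2.1, 2.9, -7.3]
finger_gap: 0.0126
grasp_force: 78.2
time: 10.6
tool_pos: [0.5732, 0.1136, 0.1097]
tcp_rot: [-2.261, -2.181, 0.001]
ft_force: [-0.0, 2.6, -6.3]
finger_gap: 0.0127
grasp_force: 78.3
time: 10.85
tool_pos: [0.5733, 0.1135, 0.1093]
tcp_rot: [2.261, 2.181, -0.001]
ft_force: [-0.1, 2.1, -6.0]
finger_gap: 0.0124
grasp_force: 78.4
```

```bash
python3 -m jog '[[0,0,0,0,0,0,255],[0,0,0,0,0,0,255],[0,0,0,0,0,0,255]]'; python3 -m jog '[[0,0,-0.5,0,0,0,255],[0,0,0,0,0,0,255],[0,0,0,0,0,0,255]]'; python3 -m jog '[[0,0,-0.5,0,0,0,255],[0,0,0,0,0,0,255]]'; python3 -m jog '[[0,0,-0.5,0,0,0,255],[0,0,0,0,0,0,255]]'
```

```text
time: 11.22
tool_pos: [0.5733, 0.1136, 0.1093]
tcp_rot: [2.261, 2.181, -0.0]
ft_force: [0.1, 1.2, -5.1]
finger_gap: 0.0128
grasp_force: 78.4
time: 11.6
tool_pos: [0.5735, 0.1136, 0.1089]
tcp_rot: [2.261, 2.18, 0.0]
ft_force: [-0.7, -0.0, -4.8]
finger_gap: 0.0124
grasp_force: 78.5
time: 11.85
tool_pos: [0.5734, 0.1137, 0.1083]
tcp_rot: [2.261, 2.181, -0.0]
ft_force: [0.0, -0.0, -3.7]
finger_gap: 0.0122
grasp_force: 78.5
time: 12.1
tool_pos: [0.5734, 0.1137, 0.1078]
tcp_rot: [2.261, 2.181, 0.0]
ft_force: [-0.2, 0.1, -2.6]
finger_gap: 0.013
grasp_force: 78.9
```

```bash
python3 -m jog '[[0,0,-0.5,0,0,0,255],[0,0,0,0,0,0,255]]'; python3 -m jog '[[0,0,-0.5,0,0,0,255],[0,0,0,0,0,0,255]]'; python3 -m jog '[[0,0,-0.3,0,0,0,255],[0,0,0,0,0,0,255]]'
```

```text
time: 12.35
tool_pos: [0.5735, 0.1137, 0.1078]
tcp_rot: [2.261, 2.18, 0.0]
ft_force: [-1.5, -0.5, 3.1]
finger_gap: 0.0123
grasp_force: 79.6
time: 12.6
tool_pos: [0.5735, 0.1137, 0.1078]
tcp_rot: [2.261, 2.18, 0.001]
ft_force: [-4.6, -0.4, 7.0]
finger_gap: 0.0126
grasp_force: 80.4
time: 12.85
tool_pos: [0.5735, 0.1137, 0.1078]
tcp_rot: [2.261, 2.18, 0.001]
ft_force: [-5.1, -0.9, 10.2]
finger_gap: 0.0124
grasp_force: 80.7
```

It sits home at z=0.1078 (predicted 0.1076) with a light press of about 14 N. I'll back off slightly and start turning clockwise, watching the wrist torque.

```bash
cat > t.py <<'E'
from h import *
s=read_state();R=cv2.Rodrigues(s["tcp_rot"])[0]
print("  yaw",np.degrees(np.arctan2(R[1,0],R[0,0])).round(2),"tq",s["wrist_torque"].round(3),"f",s["ft_force"].round(1),"pos",(s["tool_pos"]*1e3).round(1),"t",s["time"])
E
python3 t.py
python3 -m jog '[[0,0,0.4,0,0,0,255],[0,0,0,0,0,0,255]]' >/dev/null; python3 t.py
python3 -m jog '[[0,0,0,0,0,-2,255],[0,0,0,0,0,-2,255],[0,0,0,0,0,0,255]]'>/dev/null; python3 t.py
python3 -m jog '[[0,0,0,0,0,-2,255],[0,0,0,0,0,-2,255],[0,0,0,0,0,0,255]]'>/dev/null; python3 t.py
python3 -m jog '[[0,0,0,0,0,-2,255],[0,0,0,0,0,-2,255],[0,0,0,0,0,0,255]]'>/dev/null; python3 t.py
```

```text
yaw 87.92 tq [-0.105  0.983 -0.005] f [-5.1 -0.9 10.2] pos [573.5 113.7 107.8] t 12.85
  yaw 87.92 tq [-0.112  0.68  -0.016] f [-4.3 -0.5  6.4] pos [573.5 113.7 107.8] t 13.1
  yaw 83.88 tq [ 0.196  0.263 -0.048] f [-0.4  1.5  5. ] pos [574.  113.9 107.8] t 13.475
  yaw 79.91 tq [0.238 0.17  0.144] f [-0.8  0.7  5.2] pos [574.1 114.1 107.8] t 13.85
  yaw 75.9 tq [0.299 0.08  0.109] f [-0.6  1.7  4.6] pos [574.1 114.  107.8] t 14.225
```

```bash

python3 -m jog '[[0,0,0,0,0,-2,255],[0,0,0,0,0,0,255]]'>/dev/null; python3 t.py
python3 -m jog '[[0,0,0,0,0,-2,255],[0,0,0,0,0,0,255]]'>/dev/null; python3 t.py
python3 -m jog '[[0,0,0,0,0,-2,255],[0,0,0,0,0,0,255]]'>/dev/null; python3 t.py
python3 -m jog '[[0,0,0,0,0,-2,255],[0,0,0,0,0,0,255]]'>/dev/null; python3 t.py
```

```text
yaw 73.9 tq [0.351 0.068 0.122] f [0.4 1.4 5. ] pos [574.1 114.  107.8] t 14.475
  yaw 71.9 tq [0.297 0.039 0.202] f [0.8 2.2 5.9] pos [574.1 114.  107.8] t 14.725
  yaw 69.89 tq [ 0.325 -0.004  0.158] f [0.8 1.5 6.2] pos [574.2 114.  107.8] t 14.975
  yaw 67.89 tq [0.337 0.056 0.169] f [0.8 1.6 6.3] pos [574.2 114.  107.8] t 15.225
```

```bash

python3 -m jog '[[0,0,0,0,0,-2,255],[0,0,0,0,0,0,255]]'>/dev/null; python3 t.py
python3 -m jog '[[0,0,0,0,0,-2,255],[0,0,0,0,0,0,255]]'>/dev/null; python3 t.py
```

```text
yaw 65.89 tq [ 0.28  -0.085  0.166] f [1.  1.4 5.1] pos [574.2 114.  107.8] t 15.475
  yaw 63.9 tq [0.311 0.021 0.095] f [1.5 1.8 5.3] pos [574.3 114.  107.8] t 15.725
```

```bash
cat >> t.py <<'E'
import sys; sys.exit(s["wrist_torque"][2]>0.25)
E
python3 -m jog '[[0,0,0,0,0,-2,255],[0,0,0,0,0,0,255]]'>/dev/null; python3 t.py &&
python3 -m jog '[[0,0,0,0,0,-2,255],[0,0,0,0,0,0,255]]'>/dev/null; python3 t.py &&
python3 -m jog '[[0,0,0,0,0,-2,255],[0,0,0,0,0,0,255]]'>/dev/null && python3 t.py &&
python3 -m jog '[[0,0,0,0,0,-2,255],[0,0,0,0,0,0,255]]'>/dev/null && python3 t.py &&
python3 -m jog '[[0,0,0,0,0,-2,255],[0,0,0,0,0,0,255]]'>/dev/null && python3 t.py &&
python3 -m jog '[[0,0,0,0,0,-2,255],[0,0,0,0,0,0,255]]'>/dev/null && python3 t.py &&
python3 -m jog '[[0,0,0,0,0,-2,255],[0,0,0,0,0,0,255]]'>/dev/null && python3 t.py &&
python3 -m jog '[[0,0,0,0,0,-2,255],[0,0,0,0,0,0,255]]'>/dev/null && python3 t.py
```

```text
yaw 61.9 tq [ 0.266 -0.071  0.156] f [0.4 1.3 5.5] pos [574.2 114.  107.8] t 15.975
  yaw 61.9 tq [ 0.266 -0.071  0.156] f [0.4 1.3 5.5] pos [574.2 114.  107.8] t 15.975False
False
```

```bash
sed -i 's/sys.exit(\(.*\))$/sys.exit(int(\1))/' t.py
python3 -m jog '[[0,0,0,0,0,-2,255],[0,0,0,0,0,0,255]]'>/dev/null && python3 t.py &&
python3 -m jog '[[0,0,0,0,0,-2,255],[0,0,0,0,0,0,255]]'>/dev/null && python3 t.py &&
python3 -m jog '[[0,0,0,0,0,-2,255],[0,0,0,0,0,0,255]]'>/dev/null && python3 t.py &&
python3 -m jog '[[0,0,0,0,0,-2,255],[0,0,0,0,0,0,255]]'>/dev/null && python3 t.py &&
python3 -m jog '[[0,0,0,0,0,-2,255],[0,0,0,0,0,0,255]]'>/dev/null && python3 t.py &&
python3 -m jog '[[0,0,0,0,0,-2,255],[0,0,0,0,0,0,255]]'>/dev/null && python3 t.py &&
python3 -m jog '[[0,0,0,0,0,-2,255],[0,0,0,0,0,0,255]]'>/dev/null && python3 t.py &&
python3 -m jog '[[0,0,0,0,0,-2,255],[0,0,0,0,0,0,255]]'>/dev/null && python3 t.py
```

```text
yaw 59.91 tq [ 0.302 -0.109  0.259] f [1.5 2.1 4.4] pos [574.3 113.9 107.8] t 16.225
```

```bash
for i in 1 2 3; do python3 -m jog '[[0,0,0,0,0,0,255]]'>/dev/null; python3 t.py; done; python3 -m jog '[[0,0,0,0,0,-1,255],[0,0,0,0,0,0,255]]'>/dev/null; python3 t.py; for i in 1 2; do python3 -m jog '[[0,0,0,0,0,0,255]]'>/dev/null; python3 t.py; done
```

```text
yaw 59.92 tq [ 0.27  -0.117  0.23 ] f [0.9 1.9 5.1] pos [574.3 114.  107.8] t 16.35
  yaw 59.92 tq [ 0.255 -0.08   0.271] f [1.3 2.1 4. ] pos [574.3 114.  107.8] t 16.475
  yaw 59.92 tq [ 0.242 -0.1    0.255] f [1.2 2.  5.6] pos [574.3 113.9 107.8] t 16.6
  yaw 58.93 tq [ 0.288 -0.129  0.316] f [0.9 1.2 5.2] pos [574.3 113.9 107.8] t 16.85
  yaw 58.93 tq [ 0.287 -0.123  0.309] f [1.1 2.2 5.2] pos [574.3 114.  107.8] t 16.975
  yaw 58.93 tq [ 0.326 -0.145  0.338] f [0.8 2.1 5.4] pos [574.3 114.  107.8] t 17.1
```

Contact is clear: torque is about 0.32 against 0.15 free, so about 17 N on the stone, which is snug. Releasing and lifting.

```bash
python3 -m jog '[[0,0,0,0,0,0,200],[0,0,0,0,0,0,150],[0,0,0,0,0,0,80],[0,0,0,0,0,0,0],[0,0,0,0,0,0,0],[0,0,0,0,0,0,0],[0,0,15,0,0,0,0],[0,0,30,0,0,0,0],[0,0,40,0,0,0,0],[0,0,50,0,0,0,0],[0,0,50,0,0,0,0],[-30,0,0,0,0,0,0]]' 20; python3 -m jog '[[-55,0,0,0,0,0,0],[-55,0,0,0,0,0,0],[-55,0,0,0,0,0,0],[0,0,0,0,0,0,0]]'; python3 - <<'E'
from h import *
a=np.hstack([crop(camera("top")[:,:,::-1],140,160,100,100,4),crop(camera("scene")[:,:,::-1],280,155,100,100,4)])
cv2.imwrite("pics/e.png",cv2.convertScaleAbs(a,alpha=1.5))
E
```

```text
time: 18.6
tool_pos: [0.5449, 0.1135, 0.2967]
tcp_rot: [2.732, 1.542, 0.012]
ft_force: [0.7, 0.4, -0.8]
finger_gap: 0.0853
grasp_force: 0.0
time: 19.1
tool_pos: [0.3759, 0.114, 0.2934]
tcp_rot: [2.734, 1.545, 0.004]
ft_force: [0.9, 0.1, 0.0]
finger_gap: 0.0853
grasp_force: 0.0
```

View pics/e.png

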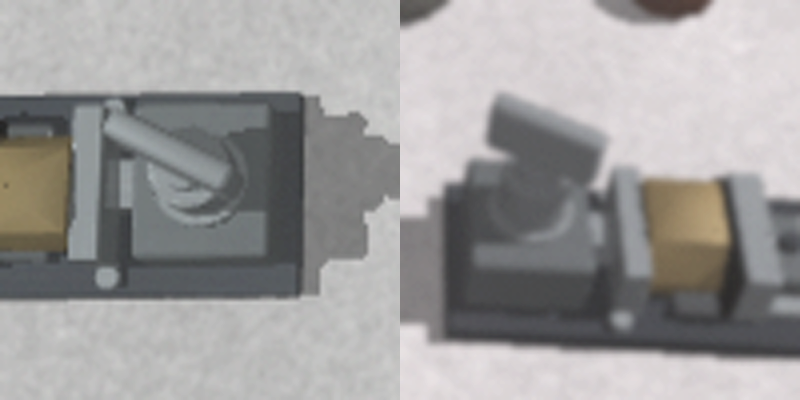

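Both views show the key upright and seated on the ring, with the jaw against the stone and the gripper clear. Handing in.

```bash
python3 - <<'E'
from h import *
print(proj("top",[.574,.1138,.136]),"seen ~",(181,197.4))
print(job.hand_in())
E
```

```text
[180.77714848 196.85509457] seen ~ (181, 197.4)
the job is handed in; nothing more can be done
None
```

The job is handed in, verdict not shown: the wide key is fully home on the drive past the click, the stone is held at about 17 N (from wrist torque), and the gripper has let go and is clear.

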